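Prise the jammed tubs apart and lay them out by size

ROBOT

A 6-joint arm with a two-finger parallel gripper is mounted at the origin on a cart in front of the work surface, level with it; the furniture and walls round the work are solid. World frame = base frame: x ahead of the robot, y to its left, z up, the work surface at z = 0. Lengths are in mm, angles in rad, forces in N, time in s.
With the tool pointing down it reaches from about 350 to 875 mm from the base axis. Payload 4.2 kg.
Tool frame: the origin (TCP) lies between the finger pads; the fingertips stand 25 mm ahead of it and the grasp point (between the pads) lies 6 mm ahead of it; z points along the fingers, y is the line along which they close (so a half turn about z gives the same grasp; the last joint's range is limited). The gripper opens to 85 mm and grips with 20 to 120 N. Pads are 22 mm wide; open, the fingers measure 114 mm over their backs; the gripper's body (76 mm by 85 mm) begins 54 mm behind the grasp point. The pads swing forward as they close: fully open they stand 13 mm farther back than shut.
Start: joints at [-0.853, 0.385, 0.008, 0, -1.194, -0.259], TCP at [276.807, -560.337, 256.312] pointing down, gripper open.
Joint ranges: [-3.14, 3.14], [-1.21, 2.06], [-1.07, 1.41], [-3.16, 2.05], [-2.99, -0.16], [-3.1, 3.1]. Speed limits (rad/s): [2.79, 2.79, 3.14, 3.14, 3.14, 3.14].

INTERFACE

Orientations are given as a unit quaternion [x, y, z, w].
In Python, from bench import arm gives the robot as it stands.
- The arm moves only by the shell command python3 -m pendant 'ROWS'. ROWS is JSON, a list of rows, each a list of 7 numbers: the shift along the tool's x, y, z in m, then the turn, a rotation vector about the tool's x, y, z in degrees, then the finger opening in m, from 0 to 0.0854. In form: [[x, y, z, wx, wy, wz, fingers], ...]. A call has 1 to 12 rows; each row shifts and turns the commanded pose from where the row before left it, along the tool's axes as they then stand; what a row does not reach is not made up. A row lasts 1/10 s, in which the tool goes at most 50 mm and 8.59 degrees, less where a joint would pass 70% of its speed; a pose out of reach is approached as far as the arm can. A call is refused whole if a number of a shift passes 0.05 or a number of a turn 8.59, either way. A call with a gripper value outside its range is refused whole. The fingers move at their own pace and stop on an object; the grip force is fixed at half the most. Time passes only in rows, so rows that do not move let the fingers close. It gives the time, the measured TCP pose, the force, the opening and the grip force at its end, in the units of the state.
- arm.read_state(): the state, without advancing time (a new reading comes with each control period).
- arm.get_image(name): name is "scene" or "top"; returns a dict with "image" (420x560x3 uint8, red, green, blue), "fx", "fy", "cx", "cy" (pixels), "xyz" and "rotation" of the camera in the world. Camera axes: x right, y down, z forward; pixel columns grow to the right and rows downward; lengths in mm; the calibration is good to about 2 mm. A picture is of the moment at which its call begins. There is no depth.
- arm.job_done(): hands the job in; it is judged then, once.
The state is a dict: "clock": time; "joints": joint angles; "joint_vel": joint speeds; "joint_efforts": joint torques, N m; "position": TCP position; "ee_rot": TCP orientation; "contact_force": force on the tool from outside, world axes, zero at the start; "wrist_torque": the same for the moment, N m; "gripper_width": finger opening in mm; "grasp_force": force on a finger pad.
Only numpy, scipy, OpenCV 4.12 (cv2) and the standard library are available. Lean on these libraries where they do the work, as an engineer would, in place of code of your own. Each camera call takes 0.05 s, during which the arm holds its last target. There are 200 camera calls.

TASK

Three plastic tubs have jammed one inside the other after the wash. Prise them apart and lay each one on its side, tab upwards, inside the draining tray of its own size: the small green one in the smallest tray, the yellow one in the middle-sized tray and the large blue one in the largest tray. Leave the tin, the salt, the timer and the sauce bottle where they stand.

Things in the scene. Friction and masses are not known exactly. Their poses are not given: they have to be found in the camera images.
- tub_large: Blue open tub of stiff plastic lying on its side, mouth filled by the yellow tub. Square-section: 110 mm long (x), 64 mm wide (y), 68 mm high as it lies (z); walls 3 mm; 0.18 kg. Origin: centre of its underside as it lies; x runs from the closed base (-55 mm) to the open mouth (+55 mm), z up.
- tub_medium: Yellow tub of the same form and axes, 105 x 55 x 57 mm (x, y, z), 0.15 kg, jammed in the blue tub's mouth, same x direction, underside 3 mm above the worktop. Its rim reaches 3 mm below its underside, so alone it lies tilted 0.03 rad. The blue tub lets go of it after 10 to 28 mm of travel along x; it is right out after 56 to 63 mm.
- tub_small: Green tub of the same form and axes, 100 x 46 x 46 mm (x, y, z), 0.12 kg, jammed in the yellow tub's mouth, same x direction, underside 6 mm above the worktop. Its rim reaches 6 mm below its underside, so alone it lies tilted 0.06 rad. The yellow tub lets go of it after 10 to 28 mm of travel along x; it is right out after 51 to 58 mm.
- large_tab (a point): Centre of the blue tub's tab: an upright plate on its top wall at the mouth, 5 mm thick (x), 44 mm wide (36 at the top); 22 mm high: 68 to 90 mm above the tub's origin, 52.5 mm ahead of it. The clear gap from here to the yellow tab is 37 to 44 mm at the start; below it is the yellow tub's top wall, 60 mm above the worktop.
- medium_tab (a point): Centre of the yellow tub's tab, same plate, 57 to 87 mm above that tub's origin, 50 mm ahead of it. A hidden sprung rubber bead in the next larger tub grips each inner tub: sliding it takes about 6 to 10 N, more than the whole set's friction on the worktop, so pulling one tub takes all along, unless the two neighbours' tabs are forced apart; lifted or tilted they bind.
- small_tab (a point): Centre of the green tub's tab, same plate, 46 to 84 mm above that tub's origin, 47.5 mm ahead of it. Clear gap between the yellow tab and this one 37 to 44 mm at the start; below the gap is the green tub's top wall, 52 mm above the worktop. Fingers let down shut into a gap and then opened push both tabs apart.
- tray_large: White draining tray for the large tub, fixed to the worktop: inside 134 mm long (its x) by 78 mm wide (y), floor 4 mm above its origin, all round it a rail 5 mm thick whose top is 14 mm above the origin. Origin: centre of its underside, on the worktop.
- tray_medium: White draining tray for the medium tub, fixed to the worktop: inside 129 mm long (its x) by 68 mm wide (y), floor 4 mm above its origin, all round it a rail 5 mm thick whose top is 14 mm above the origin. Origin: centre of its underside, on the worktop.
- tray_small: White draining tray for the small tub, fixed to the worktop: inside 124 mm long (its x) by 58 mm wide (y), floor 4 mm above its origin, all round it a rail 5 mm thick whose top is 14 mm above the origin. Origin: centre of its underside, on the worktop.
- tuna_tin: Bystander: flat food tin, diameter 75 mm, 58 mm high, origin under its centre.
- salt: Bystander: glass shaker with a steel cap, diameter 44 mm, 90 mm high, origin under its centre.
- timer: Bystander: round wind-up kitchen timer, black top and white foot, diameter 61 mm, 53 mm high, origin under its centre.
- chilli: Bystander: small sauce bottle with green cap, diameter 47 mm, 186 mm high, origin under its centre.
There are look-alikes about, which are no part of the job. Of the things shaped like the tub_small, the green one is meant.

How it is judged:
By the outcome, as a careful person would: the job done as asked, in the order asked, and still so for the second after the job is handed in, with the robot touching nothing.
It also fails if it takes over 72 s, if anything falls off the work surface, if the arm or the gripper's body presses on something with over 40 N, if the wrist force passes 120 N, or if a joint passes its speed limit or range.

## Working session

There is one attempt and no reset: what is moved stays moved. The work goes in short steps, Python scripts to look and compute and a shell command to move; the robot and the scene stay as the last step left them, time stands still between calls to the robot, and variables do not carry over. Pictures are saved under pics/ and viewed, at most 10 in all, crops included, and the job is handed in when it is done.

```bash
ls; mkdir -p pics; python3 - <<'E'
from bench import arm
import cv2,numpy as np
for n in("scene","top"):
    d=arm.get_image(n); cv2.imwrite(f"pics/{n}0.png",d["image"][:,:,::-1])
    print(n,d["fx"],d["fy"],d["cx"],d["cy"],np.round(d["xyz"],1),np.round(d["rotation"],4).tolist())
s=arm.read_state();print(s)
E
```

```text
pics
scene 398.68065520013977 398.68065520013977 284.4974621546156 213.59761428190095 [ 75.9 476.6 873.6] [-0.3653, 0.8711, -0.303, 0.1262]
top 452.78125340306457 452.78125340306457 277.3199367981828 209.90534080157008 [ 423.5   54.9 1549.4] [0.7142, -0.6989, 0.031, -0.0222]
{'clock': 0.1, 'joints': array([-8.53419718e-01,  3.85482793e-01,  6.74514096e-03, -4.12829375e-04,
       -1.19399555e+00, -2.58582464e-01]), 'joint_vel': array([ 0.0014174 , -0.00098943,  0.00439953,  0.00118025, -0.00101134,
        0.0012168 ]), 'joint_efforts': array([-5.81719578e-04, -3.93319917e+01,  1.88930690e+01,  4.19795528e+00,
       -2.60995963e-03,  1.00645866e-05]), 'position': array([ 276.58321925, -559.93947296,  255.32552973]), 'ee_rot': array([-2.27316179e-01,  9.73820507e-01,  9.45353469e-04, -2.84576483e-04]), 'contact_force': array([-0.38519662, -0.26086338,  0.6711568 ]), 'wrist_torque': array([-0.00438785,  0.00688221, -0.02314903]), 'grasp_force': 0.0, 'gripper_width': 85.48889378122495}
```

View pics/scene0.png

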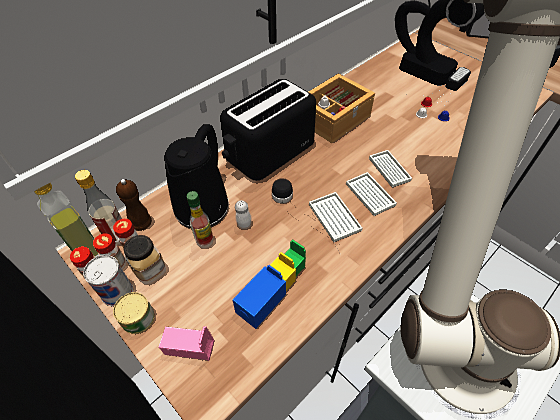

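View pics/top0.png

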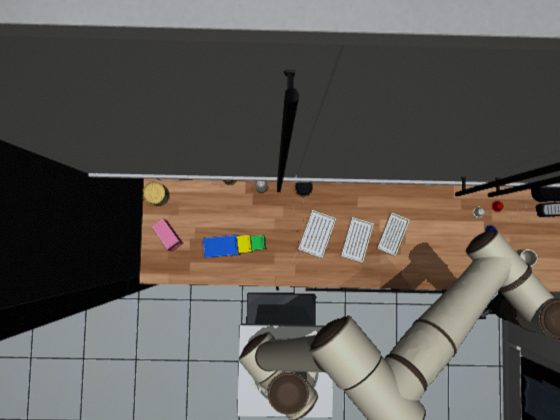

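```bash
cat > h.py <<'E'
import cv2,numpy as np
from scipy.spatial.transform import Rotation as R
from bench import arm
def look(n,save=None):
    d=arm.get_image(n); 
    if save: cv2.imwrite(f"pics/{save}.png",d["image"][:,:,::-1])
    return d
def ray(d,p):
    p=np.atleast_2d(p).astype(float)
    v=np.c_[(p[:,0]-d["cx"])/d["fx"],(p[:,1]-d["cy"])/d["fy"],np.ones(len(p))]
    return R.from_quat(d["rotation"]).apply(v)
def onplane(d,p,z):
    v=ray(d,p); o=np.array(d["xyz"]); return o+v*((z-o[2])/v[:,2])[:,None]
def tri(d1,p1,d2,p2):
    a=ray(d1,p1)[0];b=ray(d2,p2)[0];o1=np.array(d1["xyz"]);o2=np.array(d2["xyz"])
    t=np.linalg.lstsq(np.c_[a,-b],o2-o1,rcond=None)[0]; q1=o1+t[0]*a;q2=o2+t[1]*b
    return (q1+q2)/2,np.linalg.norm(q1-q2)
def mask(d,c):
    h=cv2.cvtColor(d["image"],cv2.COLOR_RGB2HSV)
    lo,hi={"blue":((105,150,60),(125,255,255)),"yellow":((24,150,80),(34,255,255)),"green":((45,120,50),(75,255,255)),"white":((0,0,150),(180,45,255))}[c]
    return cv2.inRange(h,lo,hi)
def blobs(m,amin):
    n,l,s,c=cv2.connectedComponentsWithStats(m); return [(s[i].tolist(),c[i].round(1).tolist(),(l==i).astype(np.uint8)) for i in range(1,n) if s[i][4]>=amin]
E
python3 - <<'E'
from h import *
S=look("scene");T=look("top")
a=cv2.resize(S["image"][225:335,220:320],None,fx=5,fy=5,interpolation=0)
b=cv2.resize(T["image"][205:285,195:275],None,fx=5,fy=5,interpolation=0)
cv2.imwrite("pics/cS.png",a[:,:,::-1]);cv2.imwrite("pics/cT.png",b[:,:,::-1])
for n,d in(("S",S),("T",T)):
    for c in("blue","yellow","green"):
        for s,ce,m in blobs(mask(d,c),40):
            k=cv2.minAreaRect(cv2.findNonZero(m)); print(n,c,s,ce,np.round(onplane(d,ce,60)[0]),[np.round(x,1) for x in k])
    m=cv2.morphologyEx(mask(d,"white"),cv2.MORPH_CLOSE,np.ones((7,7)))
    for s,ce,mm in blobs(m,250):
        if s[4]<3000:
            k=cv2.minAreaRect(cv2.findNonZero(mm)); bx=onplane(d,cv2.boxPoints(k),14); print(n,"w",s,ce,np.round(bx[:,:2]).tolist())
E
```

```text
S blue [438, 111, 11, 10, 77] [443.8, 115.9] [ 460. -625.   60.] [array([443. , 115.5]), array([ 9., 10.]), np.float64(90.0)]
S blue [233, 265, 53, 64, 1889] [260.0, 295.8] [405. 228.  60.] [array([260.5, 294.9]), array([36.2, 58.8]), np.float64(41.2)]
S blue [106, 289, 12, 8, 56] [112.2, 292.8] [643. 460.  60.] [array([111.7, 292.8]), array([ 6.9, 10.8]), np.float64(82.9)]
S yellow [51, 208, 27, 21, 350] [63.9, 218.2] [921. 441.  60.] [array([ 63.9, 217.9]), array([15.8, 23.9]), np.float64(56.3)]
S yellow [270, 257, 26, 24, 255] [282.4, 268.2] [421. 143.  60.] [array([282.3, 267.3]), array([21.9, 15.6]), np.float64(45.0)]
S green [285, 240, 21, 36, 362] [296.7, 255.5] [422.  94.  60.] [array([297. , 255.9]), array([32.9, 19.6]), np.float64(62.4)]
S green [126, 322, 17, 8, 48] [133.0, 325.8] [542. 468.  60.] [array([133.8, 325.6]), array([ 4.9, 16.2]), np.float64(76.0)]
S w [4, 0, 369, 189, 2171] [174.4, 98.8] [[1227.0, 507.0], [1237.0, -1246.0], [1178.0, -1197.0], [1190.0, 510.0]]
S w [227, 80, 82, 49, 1678] [267.3, 102.6] [[1021.0, -174.0], [1024.0, -515.0], [880.0, -440.0], [891.0
[... 790 characters left out ...]
2.9]), np.float64(83.7)]
T green [250, 235, 15, 16, 193] [257.3, 242.3] [428. 101.  60.] [array([257.4, 242.4]), array([13.9, 14. ]), np.float64(83.7)]
T w [89, 173, 188, 13, 493] [188.0, 176.5] [[623.0, 680.0], [652.0, 680.0], [652.0, 44.0], [623.0, 44.0]]
T w [284, 178, 201, 6, 467] [382.4, 180.6] [[644.0, 17.0], [652.0, 17.0], [652.0, -671.0], [644.0, -671.0]]
T w [299, 210, 37, 48, 1070] [316.9, 233.5] [[408.0, -35.0], [544.0, -82.0], [516.0, -164.0], [380.0, -116.0]]
T w [378, 213, 31, 42, 755] [393.3, 233.6] [[418.0, -304.0], [541.0, -352.0], [518.0, -414.0], [395.0, -366.0]]
T w [342, 217, 32, 45, 918] [357.1, 239.5] [[387.0, -180.0], [522.0, -218.0], [502.0, -292.0], [368.0, -254.0]]
```

View pics/cS.png

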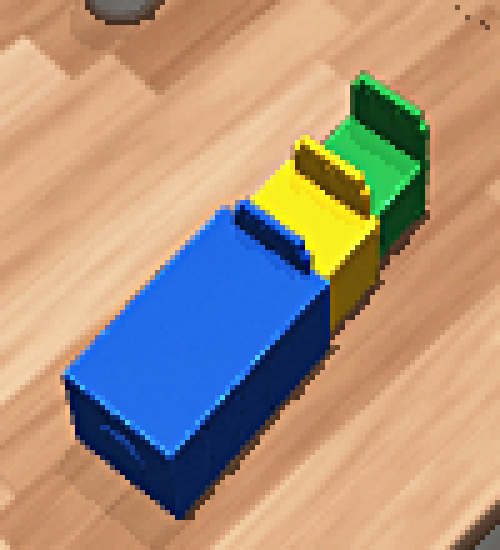

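View pics/cT.png

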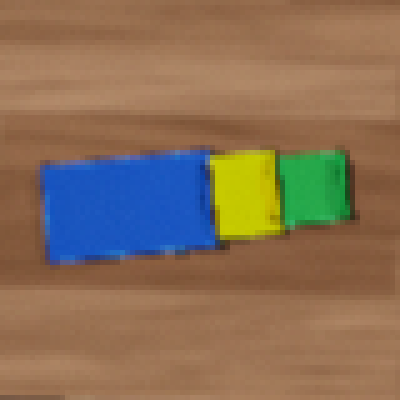

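```bash
python3 - <<'E'
from h import *
S=look("scene");T=look("top")
s=lambda c,r:(220+c/5-.5,225+r/5-.5); t=lambda c,r:(195+c/5-.5,205+r/5-.5)
# tab top-edge ends (scene crop), tab mid in top crop
P={"blue":((240,202),(311,250),(212,198)),"yellow":((299,138),(368,187),(277,194)),"green":((362,75),(427,117),(347,185))}
for n,(a,b,c) in P.items():
    m=((a[0]+b[0])/2,(a[1]+b[1])/2)
    q,e=tri(S,s(*m),T,t(*c)); A=onplane(S,[s(*a),s(*b)],90)
    print(n,"tri",q.round(1),round(e,1),"S@90",A[:,:2].round(1).tolist(),A.mean(0).round(1),np.degrees(np.arctan2(*(A[0]-A[1])[[1,0]])).round(1),"T@90",onplane(T,t(*c),90).round(1))
# blue top corners scene: base-left(65,378), base-right(172,457), mouth-right(329,283), and top
for a,b in (((65,378),(43,165)),((172,457),(50,263)),((329,283),(217,245))):
    q,e=tri(S,s(*a),T,t(*b)); print("corner",q.round(1),round(e,1),onplane(S,s(*a),68).round(1),onplane(T,t(*b),68).round(1))
# trays: corners both views by approximating quad
for n,d in(("S",S),("T",T)):
    m=cv2.morphologyEx(mask(d,"white"),cv2.MORPH_CLOSE,np.ones((7,7)))
    for st,ce,mm in blobs(m,600):
        if st[0]>290 and st[4]<1400:
            h=cv2.convexHull(cv2.findNonZero(mm)); q=cv2.approxPolyN(h,4).reshape(-1,2) if hasattr(cv2,"approxPolyN") else cv2.boxPoints(cv2.minAreaRect(h))
            w=onplane(d,q,14)[:,:2]; L=np.linalg.norm(w-np.roll(w,-1,0),axis=1)
            e=[w[(i+1)%4]-w[i] for i in range(4)]; 
            print(n,q.tolist(),"c",w.mean(0).round(1),"L",L.round(),"ang",[np.degrees(np.arctan2(v[1],v[0])).round(1) for v in e])
E
```

```text
blue tri [421.  166.4  80.8] 1.1 S@90 [[437.8, 173.2], [397.4, 167.5]] [417.6 170.4  90. ] 8.0 T@90 [[420.7 165.4  90. ]]
yellow tri [424.9 124.7  84. ] 2.1 S@90 [[443.8, 130.1], [402.6, 126.1]] [423.2 128.1  90. ] 5.6 T@90 [[424.1 123.7  90. ]]
green tri [431.   79.1  85.4] 0.3 S@90 [[448.3, 84.0], [410.1, 79.1]] [429.2  81.6  90. ] 7.2 T@90 [[430.8  78.9  90. ]]
corner [439.9 278.8  60.2] 0.0 [[436.4 280.7  68. ]] [[439.8 277.6  68. ]]
corner [376.4 271.3  66.6] 0.3 [[375.9 271.7  68. ]] [[376.3 271.   68. ]]
corner [390.1 163.3  63.7] 0.0 [[388.5 164.9  68. ]] [[390.2 162.9  68. ]]
S [[392, 187], [369, 155], [388, 149], [412, 178]] c [ 464.8 -356.1] L [143.  69. 135.  74.] ang [np.float64(-24.4), np.float64(-111.2), np.float64(157.6), np.float64(74.3)]
S [[374, 215], [346, 181], [367, 172], [398, 201]] c [ 442.8 -234.5] L [142.  76. 135.  90.] ang [np.float64(-17.5), np.float64(-105.5), np.float64(168.2), np.float64(79.4)]
S [[334, 241], [309, 201], [335, 192], [363, 229]] c [459.3 -96.1] L [149.  83. 146.  89.] ang [np.float64(-20.8), np.float64(-110.5), np.float64(161.6), np.float64(71.2)]
T [[322, 258], [298, 249], [312, 209], [336, 218]] c [462.3 -99.3] L [ 87. 144.  87. 144.] ang [np.float64(70.7), np.float64(-18.3), np.float64(-109.4), np.float64(161.4)]
T [[395, 255], [377, 248], [391, 212], [409, 219]] c [ 467.8 -357.8] L [ 65. 132.  66. 132.] ang [np.float64(70.0), np.float64(-21.0), np.float64(-110.1), np.float64(158.8)]
T [[362, 262], [341, 256], [352, 217], [373, 223]] c [ 444.9 -235.4] L [ 74. 138.  74. 138.] ang [np.float64(75.3), np.float64(-15.2), np.float64(-104.7), np.float64(164.6)]
```

```bash
cat > go.py <<'E'
# go.py x y z yaw(of tool y, mod 360): prints shift in present tool axes (m), turn about z (deg), if shift done before turn
import sys
from h import *
s=arm.read_state(); r=R.from_quat(s["ee_rot"]); M=r.as_matrix()
yaw=np.degrees(np.arctan2(M[1,1],M[0,1]))
print("t",round(s["clock"],2),"p",s["position"].round(1),"yaw",yaw.round(1),"tilt",np.degrees(np.arccos(-M[2,2])).round(2),"J",s["joints"].round(2),"F",s["contact_force"].round(1),"w",round(s["gripper_width"],1),"g",round(s["grasp_force"],1))
if len(sys.argv)>1:
    x,y,z,w=map(float,sys.argv[1:5]); d=(M.T@(np.array([x,y,z])-s["position"]))/1000
    t=(yaw-w+180)%360-180; c,n=np.cos(np.radians(t)),np.sin(np.radians(t))
    print("shift-first",d.round(4),"norm",np.linalg.norm(d).round(3),"turn",t.round(1),"after-turn shift",np.round([c*d[0]+n*d[1],-n*d[0]+c*d[1],d[2]],4))
E
python3 -m pendant '[[-0.0306,0.0377,0,0,0,0,0],[-0.0306,0.0377,0,0,0,0,0],[-0.0306,0.0377,0,0,0,0,0],[-0.0306,0.0377,0,0,0,0,0],[-0.0306,0.0377,0,0,0,0,0],[-0.0306,0.0377,0,0,0,0,0],[-0.0306,0.0377,0,0,0,0,0],[-0.0306,0.0377,0,0,0,0,0],[-0.0306,0.0377,0,0,0,0,0],[-0.0306,0.0377,0,0,0,0,0],[-0.0306,0.0377,0,0,0,0,0],[-0.0306,0.0377,0,0,0,0,0]]'
python3 -m pendant '[[-0.0306,0.0377,0,0,0,0,0],[-0.0306,0.0377,0,0,0,0,0],[0,0,0.04,0,0,6.5,0],[0,0,0.04,0,0,6.5,0],[0,0,0.02,0,0,6.3,0],[0,0,0,0,0,0,0]]'
python3 go.py 427 104 83 97
```

```text
clock: 1.5
position: [405.6, 9.9, 256.8]
ee_rot: [-0.228, 0.974, 0.0, 0.001]
contact_force: [0.5, 0.5, 0.2]
gripper_width: -0.1
grasp_force: 0.0
clock: 2.1
position: [425.3, 101.7, 153.7]
ee_rot: [-0.061, 0.998, -0.002, -0.003]
contact_force: [-0.1, 0.2, -0.4]
gripper_width: 0.1
grasp_force: 0.0
t 2.1 p [425.3 101.7 153.7] yaw 97.0 tilt 0.41 J [ 0.61  0.18 -0.57 -0.   -0.82 -2.06] F [-0.1  0.2 -0.4] w 0.1 g 0.0
shift-first [-0.0024  0.0023  0.0707] norm 0.071 turn -0.0 after-turn shift [-0.0024  0.0023  0.0707]
```

```bash
python3 -m pendant '[[-0.0012,0.001,0.02,0,0,0,0],[-0.0012,0.001,0.015,0,0,0,0],[0,0,0,0,0,0,0]]'
python3 - <<'E'
from h import *
S=look("scene"); a=cv2.resize(S["image"][180:320,220:340],None,fx=5,fy=5,interpolation=0)[:, :]
cv2.imwrite("pics/a1.png",cv2.resize(a,(514,600))[:,:,::-1])
E
python3 go.py 427 104 83 97
```

```text
clock: 2.4
position: [429.2, 104.7, 121.2]
ee_rot: [-0.062, 0.998, -0.0, -0.001]
contact_force: [0.8, -0.3, -0.1]
gripper_width: 0.3
grasp_force: 0.0
t 2.45 p [429.8 105.  122.1] yaw 97.1 tilt 0.04 J [ 0.61  0.24 -0.61  0.   -0.73 -2.06] F [-0.2 -0.7  1.1] w -0.2 g 0.0
shift-first [ 0.003  -0.0007  0.0391] norm 0.039 turn 0.1 after-turn shift [ 0.003  -0.0007  0.0391]
```

View pics/a1.png

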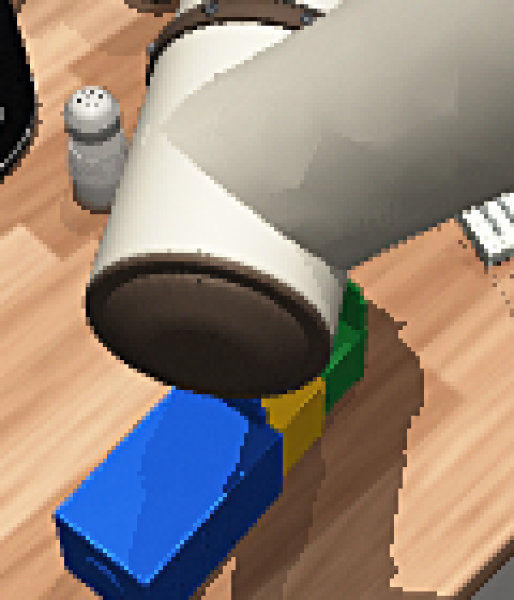

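The wrist hides the gap in this view (blue tub at about px (250,295) is undisturbed). I'm going down guarded by force.

```bash
python3 -m pendant '[[0.002,0,0.01,0,0,0,0],[0,0,0.008,0,0,0,0],[0,0,0,0,0,0,0]]'; python3 -m pendant '[[0,0,0.01,0,0,0,0],[0,0,0.008,0,0,0,0],[0,0,0,0,0,0,0]]'
python3 go.py 427 104 83 97
```

```text
clock: 2.75
position: [426.7, 104.3, 102.7]
ee_rot: [-0.061, 0.998, -0.0, -0.001]
contact_force: [0.0, -0.8, -0.0]
gripper_width: 0.4
grasp_force: 0.0
clock: 3.05
position: [426.5, 104.1, 84.0]
ee_rot: [-0.061, 0.998, -0.001, -0.001]
contact_force: [-0.0, -0.3, -1.0]
gripper_width: 0.1
grasp_force: 0.0
t 3.05 p [426.5 104.1  84. ] yaw 97.0 tilt 0.17 J [ 0.61  0.3  -0.66 -0.   -0.62 -2.06] F [-0.  -0.3 -1. ] w 0.1 g 0.0
shift-first [-0.0005 -0.0002  0.001 ] norm 0.001 turn -0.0 after-turn shift [-0.0005 -0.0002  0.001 ]
```

```bash
python3 -m pendant '[[0,0,0,0,0,0,0.01],[0,0,0,0,0,0,0.02],[0,0,0.001,0,0,0,0.03],[0,0,0.001,0,0,0,0.035],[0,0,0.001,0,0,0,0.04],[0,0,0.001,0,0,0,0.045],[0,0,0.001,0,0,0,0.05]]'; python3 go.py;  python3 -m pendant '[[0,0,0.001,0,0,0,0.055],[0,0,0.001,0,0,0,0.06],[0,0,0.001,0,0,0,0.065],[0,0,0,0,0,0,0.07],[0,0,0,0,0,0,0.075],[0,0,0,0,0,0,0.08],[0,0,0,0,0,0,0.0854],[0,0,0,0,0,0,0.0854],[0,0,0,0,0,0,0.0854]]'; python3 go.py
```

```text
clock: 3.75
position: [427.5, 104.7, 80.4]
ee_rot: [-0.061, 0.998, 0.0, 0.0]
contact_force: [-0.1, -4.2, 4.3]
gripper_width: 49.6
grasp_force: 2.6
t 3.75 p [427.5 104.7  80.4] yaw 97.0 tilt 0.02 J [ 0.61  0.3  -0.66  0.   -0.61 -2.06] F [-0.1 -4.2  4.3] w 49.6 g 2.6
clock: 4.65
position: [427.3, 104.7, 77.3]
ee_rot: [-0.061, 0.998, 0.0, -0.0]
contact_force: [0.1, -0.9, -1.3]
gripper_width: 85.4
grasp_force: 0.8
t 4.65 p [427.3 104.7  77.3] yaw 97.0 tilt 0.0 J [ 0.61  0.31 -0.66 -0.   -0.6  -2.06] F [ 0.1 -0.9 -1.3] w 85.4 g 0.8
```

```bash
python3 -m pendant '[[0,0,0,0,0,0,0.075],[0,0,-0.05,0,0,0,0.075],[0,0,-0.05,0,0,0,0.0854],[0,0,-0.03,0,0,-8.5,0.0854],[0,0.03,0,0,0,-8.5,0.0854]]'
python3 - <<'E'
from h import *
S=look("scene","s2");T=look("top","t2")
a=S["image"][170:330,200:360];b=T["image"][200:280,195:305]
a=cv2.resize(a,(560,560),interpolation=0)
cv2.imwrite("pics/a2.png",a[:,:,::-1])
for n,d in(("S",S),("T",T)):
    for c in("blue","yellow","green"):
        for s,ce,m in blobs(mask(d,c),40):
            if 190<s[0]<310 and s[1]>200: print(n,c,s,np.round(onplane(d,ce,60)[0]))
E
python3 go.py
```

```text
clock: 5.15
position: [422.1, 134.2, 212.5]
ee_rot: [-0.209, 0.978, 0.002, 0.006]
contact_force: [0.7, 0.6, 0.2]
gripper_width: 85.8
grasp_force: 0.0
S blue [222, 275, 55, 65, 1944] [401. 262.  60.]
S yellow [260, 266, 19, 24, 190] [425. 179.  60.]
S green [303, 231, 12, 13, 65] [439.  35.  60.]
S green [276, 240, 39, 43, 764] [413. 104.  60.]
T blue [193, 237, 27, 20, 265] [418. 281.  60.]
T green [257, 234, 21, 16, 208] [428.  65.  60.]
t 5.25 p [419.8 135.7 209.1] yaw 114.2 tilt 0.31 J [ 0.68  0.11 -0.49 -0.   -0.96 -1.83] F [-0.4  0.5  0.4] w 85.3 g 0.0
```

View pics/a2.png

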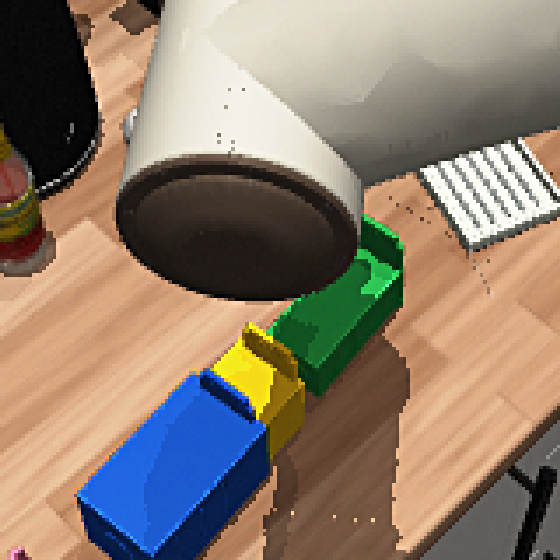

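Green is free of yellow: its tab top runs (304,232)–(315,240) px, base corners around (278,264)–(292,272) px.

```bash
python3 - <<'E'
from h import *
from bench import arm
S=look("scene")
s=lambda c,r:(200+c/3.5-.5,170+r/3.5-.5)
print("tab",onplane(S,[s(366,215),s(403,243)],90).round(1).tolist())
print("base top",onplane(S,[s(270,325),s(323,356)],46).round(1).tolist(), "mouth right top",onplane(S,s(403,265),51).round(1))
print("ytab",onplane(S,[s(250,325),s(297,355)],90).round(1).tolist(),"btab",onplane(S,[s(205,372),s(253,407)],90).round(1).tolist())
print("blue base",onplane(S,[s(80,495),s(158,555)],68).round(1).tolist())
E
```

```text
tab [[445.4, 45.1, 90.0], [411.5, 44.1, 90.0]]
base top [[447.9, 135.6, 46.0], [405.0, 126.9, 46.0]] mouth right top [[415.3  36.4  51. ]]
ytab [[437.2, 163.1, 90.0], [399.8, 156.9, 90.0]] btab [[432.0, 207.4, 90.0], [392.5, 202.7, 90.0]]
blue base [[432.1, 312.7, 68.0], [369.3, 303.6, 68.0]]
```

```bash
python3 -m pendant '[[0.0182,-0.0448,0,0,0,0,0.0854],[0.0182,-0.0448,0,0,0,0,0.0854],[0.0182,-0.0448,0,0,0,0,0.0854],[0.0182,-0.0448,0,0,0,0,0.0854],[0.0182,-0.0448,0,0,0,0,0.0854],[0.0182,-0.0448,0,0,0,0,0.0854],[0,0,0,0,0,-8.3,0.0854],[0,0,0,0,0,-8.3,0.0854]]'
python3 - <<'E'
from h import *
S=look("scene","s3");T=look("top","t3")
b=T["image"][215:275,185:285];cv2.imwrite("pics/a3.png",cv2.resize(np.vstack([cv2.resize(b,(700,420),interpolation=0)]),(700,420))[:,:,::-1])
for n,d in(("S",S),("T",T)):
    for c in("blue","yellow","green"):
        for s,ce,m in blobs(mask(d,c),40):
            if 190<s[0]<310 and s[1]>200:
                k=cv2.minAreaRect(cv2.findNonZero(m)); print(n,c,s,np.round(onplane(d,ce,50)[0]),np.round(onplane(d,cv2.boxPoints(k),50)[:,:2]).tolist())
E
python3 go.py
```

```text
clock: 6.1
position: [428.0, -158.7, 206.5]
ee_rot: [-0.347, 0.938, 0.0, -0.001]
contact_force: [0.4, 0.3, 0.3]
gripper_width: 85.4
grasp_force: 0.0
S blue [222, 275, 55, 65, 1965] [405. 259.  50.] [[439.0, 325.0], [463.0, 189.0], [371.0, 186.0], [355.0, 318.0]]
S yellow [260, 266, 26, 25, 272] [421. 174.  50.] [[448.0, 194.0], [454.0, 153.0], [397.0, 153.0], [392.0, 192.0]]
S green [276, 230, 39, 53, 993] [423.  89.  50.] [[440.0, 159.0], [474.0, 22.0], [404.0, 18.0], [376.0, 152.0]]
T blue [193, 236, 35, 23, 640] [409. 258.  50.] [[434.0, 316.0], [447.0, 208.0], [384.0, 200.0], [371.0, 307.0]]
T yellow [226, 236, 16, 18, 232] [419. 180.  50.] [[443.0, 207.0], [450.0, 162.0], [394.0, 154.0], [387.0, 198.0]]
T green [246, 235, 21, 16, 291] [428. 105.  50.] [[446.0, 141.0], [454.0, 73.0], [408.0, 68.0], [400.0, 136.0]]
t 6.2 p [ 428.2 -157.4  206.7] yaw 130.4 tilt 0.08 J [ 0.01  0.14 -0.46 -0.   -0.97 -0.87] F [-0.2 -0.3  0.4] w 85.3 g 0.0
```

View pics/a3.png

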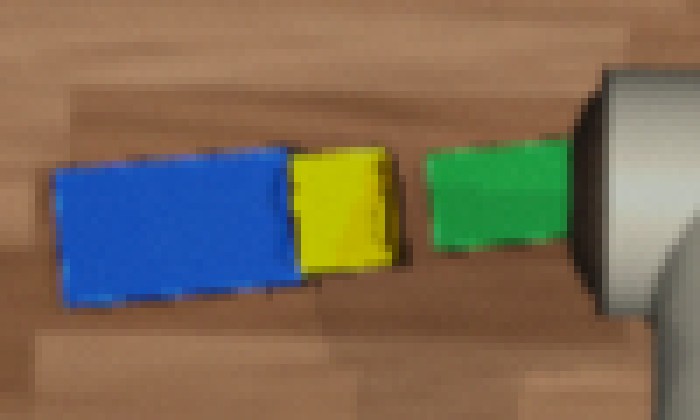

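```bash
python3 go.py 428 97 150 186.7
```

```text
t 6.2 p [ 428.2 -157.4  206.7] yaw 130.4 tilt 0.08 J [ 0.01  0.14 -0.46 -0.   -0.97 -0.87] F [-0.2 -0.3  0.4] w 85.3 g 0.0
shift-first [-0.1648  0.1938  0.0567] norm 0.261 turn -56.3 after-turn shift [-0.2527 -0.0295  0.0567]
```

```bash
python3 -m pendant '[[-0.0275,0.0323,0.0095,0,0,0,0.0854],[-0.0275,0.0323,0.0095,0,0,0,0.0854],[-0.0275,0.0323,0.0095,0,0,0,0.0854],[-0.0275,0.0323,0.0095,0,0,0,0.0854],[-0.0275,0.0323,0.0095,0,0,0,0.0854],[-0.0275,0.0323,0.0095,0,0,0,0.0854],[0,0,0,0,0,-8.5,0.0854],[0,0,0,0,0,-8.5,0.0854],[0,0,0,0,0,-8.5,0.0854],[0,0,0,0,0,-8.5,0.0854],[0,0,0.01,0,0,-8.5,0.0854],[0,0,0.01,0,0,-8.5,0.0854]]'
python3 -m pendant '[[0,0,0.01,0,0,-5.3,0.0854],[0,0,0.01,0,0,0,0.0854],[0,0,0,0,0,0,0.0854]]'
python3 go.py 428 97 42 186.7
```

```text
clock: 7.4
position: [428.0, 98.4, 130.1]
ee_rot: [0.718, -0.696, 0.0, -0.0]
contact_force: [-0.5, 0.3, 0.6]
gripper_width: 85.5
grasp_force: 0.0
clock: 7.7
position: [427.1, 97.7, 109.0]
ee_rot: [0.747, -0.665, -0.001, 0.002]
contact_force: [-0.3, -0.7, -0.1]
gripper_width: 85.7
grasp_force: 0.0
t 7.7 p [427.1  97.7 109. ] yaw -173.3 tilt 0.19 J [ 0.6   0.25 -0.63 -0.   -0.69 -0.48] F [-0.3 -0.7 -0.1] w 85.7 g 0.0
shift-first [ 0.0007 -0.001   0.067 ] norm 0.067 turn -0.0 after-turn shift [ 0.0007 -0.001   0.067 ]
```

```bash
python3 -m pendant '[[0,0,0.025,0,0,0,0.0854],[0,0,0.025,0,0,0,0.0854],[0,0,0.017,0,0,0,0.0854],[0,0,0,0,0,0,0.06],[0,0,0,0,0,0,0.03],[0,0,0,0,0,0,0.03],[0,0,0,0,0,0,0.03],[0,0,0,0,0,0,0.03]]'; python3 go.py; python3 -m pendant '[[0,0,-0.02,0,0,0,0.03],[0,0,-0.04,0,0,0,0.03],[0,0,-0.04,0,0,0,0.03],[0,0,0,0,0,0,0.03]]'; python3 go.py 467 -357 140 250
```

```text
clock: 8.5
position: [429.0, 98.8, 44.5]
ee_rot: [0.748, -0.663, 0.001, -0.002]
contact_force: [0.3, 0.9, 5.9]
gripper_width: 44.9
grasp_force: 61.8
t 8.5 p [429.   98.8  44.5] yaw -173.1 tilt 0.19 J [ 0.6   0.37 -0.69  0.   -0.5  -0.48] F [0.3 0.9 5.9] w 44.9 g 61.8
clock: 8.9
position: [430.9, 99.6, 148.4]
ee_rot: [0.749, -0.663, 0.002, -0.006]
contact_force: [0.5, 0.5, -0.8]
gripper_width: 45.1
grasp_force: 61.8
t 8.9 p [430.9  99.6 148.4] yaw -173.1 tilt 0.69 J [ 0.6   0.19 -0.58  0.   -0.79 -0.48] F [ 0.5  0.5 -0.8] w 45.1 g 61.8
shift-first [0.4577 0.0193 0.0061] norm 0.458 turn -63.1 after-turn shift [0.1901 0.4168 0.0061]
```

```bash
python3 -m pendant '[[0.0454,0.0028,0,0,0,0,0.03],[0.0454,0.0028,0,0,0,0,0.03],[0.0454,0.0028,0,0,0,0,0.03],[0.0454,0.0028,0,0,0,0,0.03],[0.0454,0.0028,0,0,0,0,0.03],[0.0454,0.0028,0,0,0,0,0.03],[0.0454,0.0028,0,0,0,0,0.03],[0.0454,0.0028,0,0,0,0,0.03],[0.0454,0.0028,0,0,0,0,0.03],[0.0454,0.0028,0,0,0,0,0.03],[0,0,0,0,0,-8,0.03],[0,0,0,0,0,-8,0.03]]'
python3 -m pendant '[[0,0,0,0,0,-8,0.03],[0,0,0,0,0,-8,0.03],[0,0,0,0,0,-8,0.03],[0,0,0,0,0,-8,0.03],[0,0,0,0,0,-8,0.03],[0,0,0.02,0,0,-5.6,0.03],[0,0,0.02,0,0,0,0.03],[0,0,0,0,0,0,0.03]]'
python3 go.py 458 -354 50 248.5
```

```text
clock: 10.1
position: [453.4, -357.1, 141.5]
ee_rot: [0.834, -0.552, -0.001, -0.0]
contact_force: [-0.1, 0.6, -1.6]
gripper_width: 45.0
grasp_force: 61.8
clock: 10.9
position: [452.0, -354.6, 99.7]
ee_rot: [0.982, -0.187, -0.004, -0.001]
contact_force: [-0.1, 0.3, -1.0]
gripper_width: 45.2
grasp_force: 61.7
t 10.9 p [ 452.  -354.6   99.7] yaw -111.6 tilt 0.48 J [-0.38  0.46 -0.31 -0.   -0.81  1.58] F [-0.1  0.3 -1. ] w 45.2 g 61.7
shift-first [ 0.0058 -0.0027  0.0497] norm 0.05 turn -0.1 after-turn shift [ 0.0058 -0.0027  0.0497]
```

```bash
python3 -m pendant '[[0.003,-0.0014,0.02,0,0,0,0.03],[0.003,-0.0014,0.016,0,0,0,0.03],[0,0,0,0,0,0,0.03]]';  python3 - <<'E'
from h import *
S=look("scene","s4"); T=look("top","t4")
a=cv2.resize(S["image"][135:215,350:430],(400,400),interpolation=0); b=cv2.resize(T["image"][205:265,370:430],(400,400),interpolation=0)
cv2.imwrite("pics/a4.png",np.hstack([a,b])[:,:,::-1])
E
python3 go.py 458 -354 50 248.5
```

```text
clock: 11.2
position: [460.1, -354.9, 65.6]
ee_rot: [0.982, -0.187, -0.002, -0.001]
contact_force: [-0.0, 0.4, -1.0]
gripper_width: 44.9
grasp_force: 61.7
t 11.3 p [ 461.4 -355.7   67.7] yaw -111.5 tilt 0.02 J [-0.38  0.51 -0.32  0.   -0.74  1.57] F [ 0.1 -0.5 -1.8] w 45.4 g 61.7
shift-first [-0.0038 -0.0004  0.0177] norm 0.018 turn -0.0 after-turn shift [-0.0038 -0.0004  0.0177]
```

View pics/a4.png

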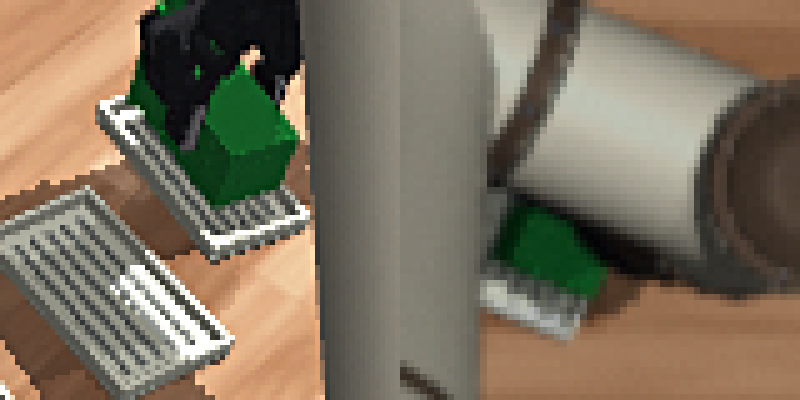

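Green held just above its tray, aligned; base lower corner at (392.5,175) px. I'm checking the base against the near rail numerically.

```bash
python3 - <<'E'
from h import *
S=look("scene"); T=look("top")
s=lambda c,r:(350+c/5-.5,135+r/5-.5); t=lambda c,r:(370+c/6.667-.5,205+r/6.667-.5)
bm=onplane(S,[s(217,207),s(290,183)],22)[:,:2]; tp=onplane(S,[s(232,153),s(298,135)],68)[:,:2]; tt=onplane(T,[t(495-400,258),t(600-400,297)],68)[:,:2]
u=np.array([np.cos(np.radians(-21.5)),np.sin(np.radians(-21.5))]); v=np.array([-u[1],u[0]]); c=np.array([466.5,-357])
for n,p in(("bot",bm),("topS",tp),("topT",tt)): print(n,p.round(1).tolist(),"along",((p-c)@u).round(1),"across",((p-c)@v).round(1))
for nm,d,q in(("S",S,[s(97,108),s(212,260),s(308,212)]),("T",T,[t(575-400,335)])):
    p=onplane(d,q,14)[:,:2]; print("tray corners",nm,((p-c)@u).round(1),((p-c)@v).round(1))
E
```

```text
bot [[432.3, -323.5], [413.6, -370.7]] along [-44.1 -44.2] across [ 18.7 -32.1]
topS [[432.3, -321.2], [414.4, -360.4]] along [-44.9 -47.3] across [ 20.8 -22.2]
topT [[433.7, -312.9], [415.7, -364.7]] along [-46.7 -44.5] across [ 29.  -25.8]
tray corners S [ 63.2 -73.3 -62.7] [ 35.3  38.8 -34.6]
tray corners T [-61.9] [-35.4]
```

```bash
python3 -m pendant '[[-0.004,0,0.01,0,0,0,0.03],[0,0,0.006,0,0,0,0.03],[0,0,0.002,0,0,0,0.03],[0,0,0,0,0,0,0.03]]'; python3 go.py 458 -354 50 248.5
```

```text
clock: 11.8
position: [457.3, -354.1, 49.1]
ee_rot: [0.982, -0.187, -0.0, -0.0]
contact_force: [-0.4, -0.2, -0.9]
gripper_width: 45.1
grasp_force: 61.7
t 11.8 p [ 457.3 -354.1   49.1] yaw -111.5 tilt 0.04 J [-0.38  0.53 -0.35  0.   -0.69  1.57] F [-0.4 -0.2 -0.9] w 45.1 g 61.7
shift-first [ 0.0006 -0.0003 -0.0009] norm 0.001 turn -0.0 after-turn shift [ 0.0006 -0.0003 -0.0009]
```

```bash
python3 -m pendant '[[0,0,0,0,0,0,0.07],[0,0,0,0,0,0,0.0854],[0,0,0,0,0,0,0.0854],[0,0,-0.05,0,0,0,0.0854],[0,0,-0.05,0,0,0,0.0854],[0,0,-0.03,0,0,-7.1,0],[0,0,0,0,0,-7.1,0],[0,0,0,0,0,-7.1,0],[0,0,0,0,0,-7.1,0]]'; python3 go.py 417 182 180 -83
```

```text
clock: 12.7
position: [457.4, -354.2, 180.1]
ee_rot: [0.998, 0.062, 0.001, 0.0]
contact_force: [0.6, 0.2, -0.2]
gripper_width: 27.6
grasp_force: 0.0
t 12.7 p [ 457.4 -354.2  180.1] yaw -82.8 tilt 0.09 J [-0.38  0.37 -0.22 -0.   -0.98  2.07] F [ 0.6  0.2 -0.2] w 27.6 g 0.0
shift-first [ 2.68e-02 -5.37e-01 -2.00e-04] norm 0.538 turn 0.2 after-turn shift [ 2.520e-02 -5.371e-01 -2.000e-04]
```

```bash
python3 -m pendant '[[0.0024,-0.0488,0,0,0,0,0],[0.0024,-0.0488,0,0,0,0,0],[0.0024,-0.0488,0,0,0,0,0],[0.0024,-0.0488,0,0,0,0,0],[0.0024,-0.0488,0,0,0,0,0],[0.0024,-0.0488,0,0,0,0,0],[0.0024,-0.0488,0,0,0,0,0],[0.0024,-0.0488,0,0,0,0,0],[0.0024,-0.0488,0,0,0,0,0],[0.0024,-0.0488,0,0,0,0,0],[0.0024,-0.0488,0,0,0,0,0],[0,0,0,0,0,0,0]]'; 
python3 - <<'E'
from h import *
S=look("scene","s5");T=look("top","t5")
for n,d in(("S",S),("T",T)):
    for c in("blue","yellow","green"):
        for s,ce,m in blobs(mask(d,c),40):
            if 190<s[0]<440 and s[1]>110: print(n,c,s,ce,np.round(onplane(d,ce,50)[0]))
E
python3 go.py 417 182 120 -83
```

```text
clock: 13.9
position: [419.9, 187.1, 180.0]
ee_rot: [0.998, 0.064, 0.002, -0.001]
contact_force: [-0.3, 0.1, 0.4]
gripper_width: 0.4
grasp_force: 0.0
S blue [222, 292, 55, 48, 1524] [248.0, 312.3] [398. 271.  50.]
T green [384, 218, 27, 32, 449] [396.0, 233.5] [ 467. -358.   50.]
t 14.0 p [419.  183.  179.3] yaw -83.0 tilt 0.01 J [ 0.77  0.18 -0.5  -0.   -0.89  0.92] F [0.5 0.  0.5] w -0.0 g 0.0
shift-first [-0.0021  0.0008  0.0593] norm 0.059 turn 0.0 after-turn shift [-0.0021  0.0008  0.0593]
```

```bash
python3 -m pendant '[[-0.002,0.001,0.03,0,0,0,0],[0,0,0.03,0,0,0,0],[0,0,0,0,0,0,0],[0,0,0.01,0,0,0,0],[0,0,0.008,0,0,0,0],[0,0,0,0,0,0,0]]'; python3 go.py 417 182 91 -83
```

```text
clock: 14.6
position: [417.5, 180.3, 101.1]
ee_rot: [0.998, 0.06, -0.0, 0.0]
contact_force: [-0.5, -0.8, 0.4]
gripper_width: 0.0
grasp_force: 0.0
t 14.6 p [417.5 180.3 101.1] yaw -83.2 tilt 0.03 J [ 0.77  0.29 -0.6  -0.   -0.68  0.92] F [-0.5 -0.8  0.4] w 0.0 g 0.0
shift-first [-0.0003 -0.0017  0.0101] norm 0.01 turn -0.2 after-turn shift [-0.0003 -0.0017  0.0101]
```

```bash
python3 -m pendant '[[0,-0.0015,0.006,0,0,0,0],[0,0,0.005,0,0,0,0],[0,0,0,0,0,0,0.01],[0,0,0,0,0,0,0.02],[0,0,0.001,0,0,0,0.03],[0,0,0.001,0,0,0,0.035],[0,0,0.001,0,0,0,0.04],[0,0,0.001,0,0,0,0.045],[0,0,0.001,0,0,0,0.05]]'; python3 go.py;  python3 -m pendant '[[0,0,0.001,0,0,0,0.055],[0,0,0.001,0,0,0,0.06],[0,0,0.001,0,0,0,0.065],[0,0,0.001,0,0,0,0.07],[0,0,0,0,0,0,0.075],[0,0,0,0,0,0,0.08],[0,0,0,0,0,0,0.0854],[0,0,0,0,0,0,0.0854],[0,0,0,0,0,0,0.0854]]'; python3 go.py
```

```text
clock: 15.5
position: [417.6, 182.6, 85.3]
ee_rot: [0.998, 0.06, 0.0, -0.0]
contact_force: [0.4, -2.4, 2.4]
gripper_width: 50.1
grasp_force: 1.6
t 15.5 p [417.6 182.6  85.3] yaw -83.1 tilt 0.05 J [ 0.77  0.32 -0.62 -0.   -0.64  0.92] F [ 0.4 -2.4  2.4] w 50.1 g 1.6
clock: 16.4
position: [417.3, 182.2, 81.3]
ee_rot: [0.998, 0.06, -0.0, 0.0]
contact_force: [-0.8, 0.3, 0.4]
gripper_width: 85.5
grasp_force: 0.7
t 16.4 p [417.3 182.2  81.3] yaw -83.1 tilt 0.01 J [ 0.77  0.32 -0.62 -0.   -0.62  0.92] F [-0.8  0.3  0.4] w 85.5 g 0.7
```

```bash
python3 -m pendant '[[0,0,0,0,0,0,0.075],[0,0,-0.05,0,0,0,0.075],[0,0,-0.01,0,0,8.2,0.0854],[0,0,0,0,0,8.2,0.0854],[0,0,0,0,0,8.2,0.0854],[0,0,0,0,0,8.2,0.0854],[0,0,0,0,0,8.2,0.0854],[0,0,0,0,0,8.2,0.0854],[0,0,0,0,0,8.2,0.0854],[0,0,0,0,0,8.2,0.0854],[0,0,0,0,0,8.2,0.0854],[0,0,0,0,0,8.2,0.0854]]'; python3 -m pendant '[[0,0,0,0,0,8,0.0854],[0,0,0,0,0,0,0.0854]]'; python3 go.py 417.5 181 48 187
python3 - <<'E'
from h import *
S=look("scene","s6")
a=cv2.resize(S["image"][210:350,200:340],(560,560),interpolation=0)
cv2.imwrite("pics/a6.png",a[:,:,::-1])
E
```

```text
clock: 17.6
position: [417.4, 182.4, 141.4]
ee_rot: [0.791, -0.612, 0.0, -0.0]
contact_force: [0.0, 0.0, -0.2]
gripper_width: 85.5
grasp_force: 0.0
clock: 17.8
position: [417.4, 182.4, 141.4]
ee_rot: [0.748, -0.663, 0.0, -0.0]
contact_force: [0.4, -0.3, -0.1]
gripper_width: 85.3
grasp_force: 0.0
t 17.8 p [417.4 182.4 141.4] yaw -173.1 tilt 0.03 J [ 0.77  0.23 -0.55 -0.   -0.79 -0.65] F [ 0.4 -0.3 -0.1] w 85.3 g 0.0
shift-first [0.0014 0.0001 0.0934] norm 0.093 turn -0.1 after-turn shift [0.0014 0.0001 0.0934]
```

View pics/a6.png

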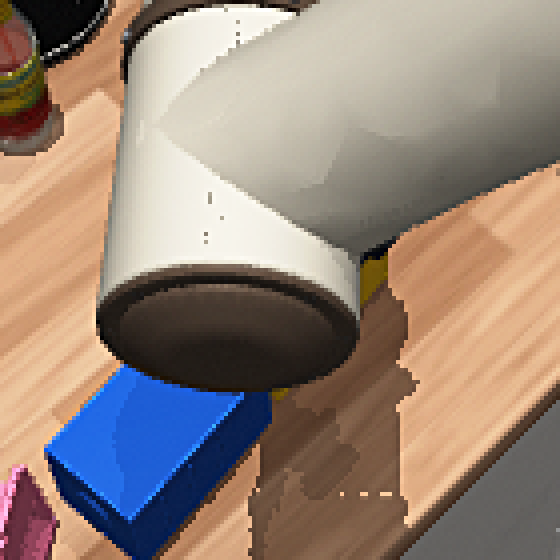

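The blue tub is back at crop (150,440), clear of the pink one. Yellow shows at (375,275), its mouth, and at (275,395), next to the blue mouth. Next I grasp yellow.

```bash
python3 -m pendant '[[0.001,0,0.035,0,0,0,0.0854],[0,0,0.035,0,0,0,0.0854],[0,0,0.023,0,0,0,0.0854],[0,0,0,0,0,0,0.06],[0,0,0,0,0,0,0.04],[0,0,0,0,0,0,0.04],[0,0,0,0,0,0,0.04]]'; python3 go.py; python3 -m pendant '[[0.02,0,-0.005,0,0,0,0.04],[0.01,0,-0.02,0,0,0,0.04],[0,0,-0.04,0,0,0,0.04],[0,0,-0.035,0,0,0,0.04],[0,0,0,0,0,0,0.04]]'; python3 go.py 444 -235 145 -106.5
```

```text
clock: 18.55
position: [418.0, 181.8, 49.5]
ee_rot: [0.748, -0.663, 0.0, -0.001]
contact_force: [1.2, -0.7, -1.6]
gripper_width: 54.2
grasp_force: 63.3
t 18.55 p [418.  181.8  49.5] yaw -173.1 tilt 0.16 J [ 0.77  0.38 -0.65 -0.   -0.53 -0.65] F [ 1.2 -0.7 -1.6] w 54.2 g 63.3
clock: 19.05
position: [423.8, 153.3, 153.8]
ee_rot: [0.749, -0.663, 0.001, -0.006]
contact_force: [0.0, 0.2, -1.4]
gripper_width: 54.2
grasp_force: 63.9
t 19.05 p [423.8 153.3 153.8] yaw -173.0 tilt 0.75 J [ 0.71  0.2  -0.56  0.   -0.8  -0.59] F [ 0.   0.2 -1.4] w 54.2 g 63.9
shift-first [0.3879 0.0271 0.006 ] norm 0.389 turn -66.5 after-turn shift [0.1296 0.3667 0.006 ]
```

```bash
python3 -m pendant '[[0.0481,0.0045,0,0,0,0,0.04],[0.0481,0.0045,0,0,0,0,0.04],[0.0481,0.0045,0,0,0,0,0.04],[0.0481,0.0045,0,0,0,0,0.04],[0.0481,0.0045,0,0,0,0,0.04],[0.0481,0.0045,0,0,0,0,0.04],[0.0481,0.0045,0,0,0,0,0.04],[0.0481,0.0045,0,0,0,0,0.04],[0,0,0,0,0,-8.4,0.04],[0,0,0,0,0,-8.4,0.04],[0,0,0,0,0,-8.4,0.04],[0,0,0,0,0,-8.4,0.04]]'
python3 -m pendant '[[0,0,0,0,0,-8.4,0.04],[0,0,0,0,0,-8.4,0.04],[0,0,0.02,0,0,-8.4,0.04],[0,0,0.02,0,0,-8.4,0.04],[0,0,0.02,0,0,0,0.04],[0,0,0,0,0,0,0.04],[0,0,0,0,0,0,0.04]]'
python3 go.py 435.3 -232.6 53.5 -105.5
```

```text
clock: 20.25
position: [430.7, -234.9, 147.8]
ee_rot: [0.909, -0.416, -0.001, -0.0]
contact_force: [0.3, -0.0, -1.4]
gripper_width: 53.9
grasp_force: 63.7
clock: 20.95
position: [431.3, -234.9, 88.3]
ee_rot: [0.99, -0.138, -0.0, 0.0]
contact_force: [0.8, -0.5, -1.1]
gripper_width: 53.9
grasp_force: 63.7
t 20.95 p [ 431.3 -234.9   88.3] yaw -105.9 tilt 0.05 J [-0.17  0.36 -0.53  0.   -0.68  1.46] F [ 0.8 -0.5 -1.1] w 53.9 g 63.7
shift-first [ 0.0033 -0.0033  0.0348] norm 0.035 turn -0.4 after-turn shift [ 0.0033 -0.0033  0.0348]
```

```bash
python3 -m pendant '[[0.0033,-0.0033,0.012,0,0,0,0.04],[0,0,0.008,0,0,0,0.04],[0,0,0,0,0,0,0.04]]'; python3 go.py 435.3 -232.6 53.5 -105.5
python3 - <<'E'
from h import *
S=look("scene");c=np.array([444,-235.]);u=np.array([np.cos(np.radians(-15.5)),np.sin(np.radians(-15.5))]);v=np.array([-u[1],u[0]])
for s,ce,m in blobs(mask(S,"yellow"),40):
    if s[0]>320:
        h=cv2.convexHull(cv2.findNonZero(m)).reshape(-1,2); h=cv2.approxPolyDP(h,1.5,True).reshape(-1,2)
        for z in (15,72): p=onplane(S,h+.0,z)[:,:2]-c; print(z,[(a.tolist(),np.round([b@u,b@v]).tolist()) for a,b in zip(h,p)])
E
```

```text
clock: 21.25
position: [434.9, -232.3, 67.3]
ee_rot: [0.99, -0.138, -0.001, -0.0]
contact_force: [-0.5, -0.4, -2.1]
gripper_width: 54.2
grasp_force: 63.7
t 21.25 p [ 434.9 -232.3   67.3] yaw -105.9 tilt 0.13 J [-0.16  0.4  -0.54 -0.   -0.63  1.45] F [-0.5 -0.4 -2.1] w 54.2 g 63.7
shift-first [0.0005 0.0002 0.0138] norm 0.014 turn -0.4 after-turn shift [0.0005 0.0002 0.0138]
```

```bash
python3 -m pendant '[[0,0,0.01,0,0,0,0.04],[0,0,0.004,0,0,0,0.04],[0,0,0,0,0,0,0.04]]'; python3 go.py; python3 -m pendant '[[0,0,0.001,0,0,0,0.07],[0,0,0,0,0,0,0.0854],[0,0,0,0,0,0,0.0854],[0,0,-0.05,0,0,0,0.0854],[0,0,-0.05,0,0,0,0.0854],[0,0,-0.01,0,0,0,0.0854],[0,0,0,0,0,0,0.0854]]'; python3 go.py 405 235 165 -173
```

```text
clock: 21.6
position: [435.3, -232.6, 53.8]
ee_rot: [0.99, -0.138, -0.0, 0.0]
contact_force: [0.3, 0.0, -1.8]
gripper_width: 54.3
grasp_force: 64.0
t 21.6 p [ 435.3 -232.6   53.8] yaw -105.9 tilt 0.06 J [-0.16  0.42 -0.56  0.   -0.59  1.45] F [ 0.3  0.  -1.8] w 54.3 g 64.0
clock: 22.3
position: [436.8, -232.8, 165.7]
ee_rot: [0.99, -0.138, 0.003, 0.0]
contact_force: [-0.5, -0.5, -0.3]
gripper_width: 84.9
grasp_force: 0.0
t 22.3 p [ 436.8 -232.8  165.7] yaw -105.9 tilt 0.36 J [-0.16  0.25 -0.44  0.   -0.87  1.45] F [-0.5 -0.5 -0.3] w 84.9 g 0.0
shift-first [-0.1588 -0.4412  0.    ] norm 0.469 turn 67.1 after-turn shift [-0.4682 -0.0254  0.    ]
```

```bash
python3 - <<'E'
from h import *
S=look("scene","s7");T=look("top","t7")
for n,d in(("S",S),("T",T)):
    for c in("blue","yellow","green"):
        for s,ce,m in blobs(mask(d,c),40):
            if 150<s[0]<430 and s[1]>130:
                k=cv2.minAreaRect(cv2.findNonZero(m)); print(n,c,s,np.round(onplane(d,ce,68)[0]),np.round(onplane(d,cv2.boxPoints(k),68)[:,:2]).tolist())
h=cv2.cvtColor(T["image"],cv2.COLOR_RGB2HSV); p=cv2.inRange(h,(140,60,60),(175,255,255))
for s,ce,m in blobs(p,40):print("pink",s,onplane(T,ce,50).round(),onplane(T,cv2.boxPoints(cv2.minAreaRect(cv2.findNonZero(m))),50)[:,:2].round().tolist())
E
```

```text
S blue [211, 285, 57, 67, 2025] [394. 295.  68.] [[428.0, 358.0], [450.0, 228.0], [361.0, 224.0], [346.0, 350.0]]
S yellow [356, 165, 20, 16, 138] [ 475. -237.   68.] [[500.0, -223.0], [495.0, -280.0], [455.0, -261.0], [460.0, -205.0]]
S green [376, 141, 33, 40, 695] [ 449. -324.   68.] [[513.0, -313.0], [505.0, -400.0], [388.0, -332.0], [398.0, -253.0]]
T blue [183, 237, 37, 22, 684] [406. 283.  68.] [[430.0, 345.0], [443.0, 229.0], [381.0, 222.0], [368.0, 337.0]]
T green [393, 218, 18, 10, 93] [ 503. -370.   68.] [[501.0, -342.0], [522.0, -350.0], [505.0, -400.0], [484.0, -393.0]]
pink [152, 219, 31, 32, 470] [[446. 401.  50.]] [[471.0, 455.0], [504.0, 413.0], [418.0, 347.0], [386.0, 390.0]]
```

```bash
python3 -m pendant '[[-0.016,-0.0453,0,0,0,0,0.0854],[-0.016,-0.0453,0,0,0,0,0.0854],[-0.016,-0.0453,0,0,0,0,0.0854],[-0.016,-0.0453,0,0,0,0,0.0854],[-0.016,-0.0453,0,0,0,0,0.0854],[-0.016,-0.0453,0,0,0,0,0.0854],[-0.016,-0.0453,0,0,0,0,0.0854],[-0.016,-0.0453,0,0,0,0,0.0854],[-0.016,-0.0453,0,0,0,0,0.0854],[-0.016,-0.0453,0,0,0,0,0.0854],[-0.016,-0.0453,0,0,0,0,0.0854],[0,0,0,0,0,8.4,0.0854]]'
python3 -m pendant '[[0,0,0,0,0,8.4,0.0854],[0,0,0,0,0,8.4,0.0854],[0,0,0,0,0,8.4,0.0854],[0,0,0,0,0,8.4,0.0854],[0,0,0,0,0,8.4,0.0854],[0,0,0,0,0,8.4,0.0854],[0,0,0,0,0,8.2,0.0854],[0,0,0,0,0,0,0.0854],[0,0,0,0,0,0,0.0854]]'
python3 go.py 404.5 294 50 -173.2
```

```text
clock: 23.6
position: [402.5, 299.3, 161.2]
ee_rot: [0.978, -0.21, -0.0, 0.001]
contact_force: [-0.3, -0.2, 0.7]
gripper_width: 85.4
grasp_force: 0.0
clock: 24.5
position: [402.4, 294.2, 161.8]
ee_rot: [0.75, -0.661, 0.0, 0.002]
contact_force: [-0.6, 0.5, 1.0]
gripper_width: 85.3
grasp_force: 0.0
t 24.5 p [402.4 294.2 161.8] yaw -172.8 tilt 0.19 J [ 0.96  0.27 -0.43 -0.   -0.88 -0.83] F [-0.6  0.5  1. ] w 85.3 g 0.0
shift-first [ 0.0002 -0.0023  0.1118] norm 0.112 turn 0.4 after-turn shift [ 0.0002 -0.0023  0.1118]
```

```bash
python3 -m pendant '[[0,-0.0023,0.03,0,0,0,0.0854],[0,0,0.03,0,0,0,0.0854],[0,0,0.015,0,0,0,0.0854],[0,0,0,0,0,0,0.0854]]'; python3 -m pendant '[[0,0,0.008,0,0,0,0.0854],[0,0,0.008,0,0,0,0.0854],[0,0,0,0,0,0,0.0854]]'; python3 go.py 404.5 294 50 -173.2
```

```text
clock: 24.9
position: [403.9, 293.5, 85.6]
ee_rot: [0.75, -0.661, 0.0, 0.003]
contact_force: [0.8, -0.7, 0.1]
gripper_width: 85.3
grasp_force: 0.0
clock: 25.2
position: [404.9, 294.8, 71.8]
ee_rot: [0.75, -0.662, -0.0, 0.001]
contact_force: [0.2, -0.2, -0.4]
gripper_width: 84.9
grasp_force: 0.0
t 25.2 p [404.9 294.8  71.8] yaw -172.9 tilt 0.06 J [ 0.95  0.4  -0.52 -0.   -0.65 -0.83] F [ 0.2 -0.2 -0.4] w 84.9 g 0.0
shift-first [0.0008 0.0005 0.0218] norm 0.022 turn 0.3 after-turn shift [0.0008 0.0005 0.0218]
```

```bash
python3 -m pendant '[[0,0,0.011,0,0,0,0.0854],[0,0,0.01,0,0,0,0.0854],[0,0,0,0,0,0,0.07],[0,0,0,0,0,0,0.05],[0,0,0,0,0,0,0.05],[0,0,0,0,0,0,0.05]]'; python3 go.py; python3 -m pendant '[[0.005,0,-0.015,0,0,0,0.05],[0,0,-0.03,0,0,0,0.05],[0,0,-0.04,0,0,0,0.05],[0,0,-0.02,0,0,0,0.05],[0,0,0,0,0,0,0.05]]'; python3 go.py 452.5 -95 150 -109
```

```text
clock: 25.8
position: [405.2, 295.1, 51.3]
ee_rot: [0.749, -0.662, -0.0, -0.0]
contact_force: [0.5, -1.2, -1.3]
gripper_width: 63.5
grasp_force: 66.2
t 25.8 p [405.2 295.1  51.3] yaw -172.9 tilt 0.01 J [ 0.95  0.43 -0.54 -0.   -0.6  -0.83] F [ 0.5 -1.2 -1.3] w 63.5 g 66.2
clock: 26.3
position: [407.1, 291.6, 159.6]
ee_rot: [0.75, -0.662, -0.0, -0.004]
contact_force: [0.6, -0.3, -1.4]
gripper_width: 63.1
grasp_force: 66.3
t 26.3 p [407.1 291.6 159.6] yaw -172.9 tilt 0.46 J [ 0.95  0.27 -0.43  0.   -0.86 -0.82] F [ 0.6 -0.3 -1.4] w 63.1 g 66.3
shift-first [0.3893 0.0028 0.0075] norm 0.389 turn -63.9 after-turn shift [0.1688 0.3509 0.0075]
```

```bash
python3 -m pendant '[[0.0488,0,0,0,0,0,0.05],[0.0488,0,0,0,0,0,0.05],[0.0488,0,0,0,0,0,0.05],[0.0488,0,0,0,0,0,0.05],[0.0488,0,0,0,0,0,0.05],[0.0488,0,0,0,0,0,0.05],[0.0488,0,0,0,0,0,0.05],[0.0488,0,0,0,0,0,0.05],[0,0,0,0,0,-8,0.05],[0,0,0,0,0,-8,0.05],[0,0,0,0,0,-8,0.05],[0,0,0,0,0,-8,0.05]]'
python3 -m pendant '[[0,0,0,0,0,-8,0.05],[0,0,0,0,0,-8,0.05],[0,0,0.02,0,0,-8,0.05],[0,0,0.02,0,0,-8,0.05],[0,0,0.02,0,0,0,0.05],[0,0,0,0,0,0,0.05],[0,0,0,0,0,0,0.05]]'
python3 go.py 454.4 -95.7 70 -108.9
python3 - <<'E'
from h import *
S=look("scene");T=look("top")
c=np.array([461,-98.]);u=np.array([np.cos(np.radians(-18.9)),np.sin(np.radians(-18.9))]);v=np.array([-u[1],u[0]])
for n,d in(("S",S),("T",T)):
  for s,ce,m in blobs(mask(d,"blue"),60):
    if 280<s[0]<380 and s[1]>150:
        h=cv2.convexHull(cv2.findNonZero(m)); h=cv2.approxPolyDP(h,1.5,True).reshape(-1,2)
        for z in (43,111): p=onplane(d,h+.0,z)[:,:2]-c; print(n,z,[(a.tolist(),np.round([b@u,b@v]).tolist()) for a,b in zip(h,p)])
E
```

```text
clock: 27.5
position: [452.8, -97.6, 154.8]
ee_rot: [0.904, -0.428, -0.001, 0.001]
contact_force: [-0.5, 0.2, -1.8]
gripper_width: 63.4
grasp_force: 66.5
clock: 28.2
position: [453.5, -97.3, 95.7]
ee_rot: [0.986, -0.164, -0.001, 0.0]
contact_force: [-0.0, 0.8, -1.2]
gripper_width: 63.6
grasp_force: 66.4
t 28.2 p [453.5 -97.3  95.7] yaw -108.9 tilt 0.13 J [ 0.14  0.31 -0.59  0.   -0.67  1.1 ] F [-0.   0.8 -1.2] w 63.6 g 66.4
shift-first [ 0.0004 -0.0019  0.0257] norm 0.026 turn -0.0 after-turn shift [ 0.0004 -0.0019  0.0257]
S 43 [([358, 216], [-50.0, -38.0]), ([337, 225], [-52.0, 27.0]), ([318, 195], [60.0, 22.0]), ([349, 185], [55.0, -74.0]), ([361, 201], [-9.0, -73.0])]
S 111 [([358, 216], [-91.0, -1.0]), ([337, 225], [-93.0, 59.0]), ([318, 195], [10.0, 55.0]), ([349, 185], [6.0, -34.0]), ([361, 201], [-54.0, -33.0])]
```

```bash
python3 -m pendant '[[-0.001,-0.0025,0.015,0,0,0,0.05],[0,0,0.014,0,0,0,0.05],[0,0,0.008,0,0,0,0.05],[0,0,0,0,0,0,0.05],[0,0,0.002,0,0,0,0.05],[0,0,0,0,0,0,0.05]]'; python3 go.py 454.4 -95.7 56 -108.9
```

```text
clock: 28.9
position: [454.3, -94.5, 57.8]
ee_rot: [0.986, -0.164, 0.001, -0.0]
contact_force: [-0.7, 0.0, -1.5]
gripper_width: 63.3
grasp_force: 66.4
t 28.9 p [454.3 -94.5  57.8] yaw -108.9 tilt 0.07 J [ 0.15  0.38 -0.62  0.   -0.57  1.09] F [-0.7  0.  -1.5] w 63.3 g 66.4
shift-first [0.0005 0.0011 0.0018] norm 0.002 turn -0.0 after-turn shift [0.0005 0.0011 0.0018]
```

Lower 1.5 mm more, release, back out and move clear to look.

```bash
python3 -m pendant '[[0,0,0.0015,0,0,0,0.05],[0,0,0,0,0,0,0.07],[0,0,0,0,0,0,0.0854],[0,0,0,0,0,0,0.0854],[0,0,-0.04,0,0,0,0.0854],[0,0,-0.05,0,0,0,0.0854],[0,0,-0.04,0,0,0,0.0854],[-0.016,-0.045,0,0,0,0,0.0854],[-0.016,-0.045,0,0,0,0,0.0854],[-0.016,-0.045,0,0,0,0,0.0854],[-0.016,-0.045,0,0,0,0,0.0854],[-0.016,-0.045,0,0,0,0,0.0854]]'
python3 -m pendant '[[-0.01,-0.045,0,0,0,0,0.0854],[-0.0,-0.045,0,0,0,0,0.0854],[0,0,0,0,0,0,0.0854],[0,0,0,0,0,0,0.0854],[0,0,0,0,0,0,0.0854]]'
python3 - <<'E'
from h import *
S=look("scene","s9");T=look("top","t9")
a=cv2.resize(S["image"][130:250,290:430],(466,400),interpolation=0); b=cv2.resize(T["image"][195:275,295:415],(330,220),interpolation=0)
b=cv2.copyMakeBorder(b,0,180,0,0,0);cv2.imwrite("pics/a9.png",np.hstack([a,b])[:,:,::-1])
for n,d in(("S",S),("T",T)):
    for c in("blue","yellow","green"):
        for s,ce,m in blobs(mask(d,c),40):
            if 290<s[0]<430 and s[1]>130:
                k=cv2.boxPoints(cv2.minAreaRect(cv2.findNonZero(m))); z={"blue":72,"yellow":61,"green":50}[c]; print(n,c,s,np.round(onplane(d,ce,z)[0]),np.round(onplane(d,k,z)[:,:2]).tolist())
E
python3 go.py
```

```text
clock: 30.1
position: [450.7, 146.1, 186.2]
ee_rot: [0.986, -0.164, 0.0, -0.0]
contact_force: [1.4, -0.0, -0.9]
gripper_width: 85.2
grasp_force: 0.0
clock: 30.6
position: [470.3, 231.8, 185.5]
ee_rot: [0.986, -0.165, -0.0, 0.0]
contact_force: [0.3, -0.3, 0.1]
gripper_width: 85.5
grasp_force: 0.0
S blue [328, 212, 31, 24, 371] [401. -55.  72.] [[432.0, -29.0], [406.0, -112.0], [367.0, -87.0], [393.0, -7.0]]
T blue [304, 216, 29, 37, 665] [460. -96.  72.] [[419.0, -47.0], [524.0, -84.0], [502.0, -146.0], [398.0, -109.0]]
T yellow [348, 223, 25, 34, 562] [ 445. -235.   61.] [[402.0, -192.0], [504.0, -222.0], [488.0, -278.0], [386.0, -248.0]]
T green [384, 218, 27, 32, 450] [ 466. -358.   50.] [[431.0, -312.0], [526.0, -359.0], [504.0, -405.0], [409.0, -358.0]]
t 30.7 p [470.5 231.5 185.9] yaw -109.0 tilt 0.02 J [ 0.77  0.28 -0.34 -0.   -0.95  0.47] F [ 0. -0.  1.] w 85.4 g 0.0
```

View pics/a9.png

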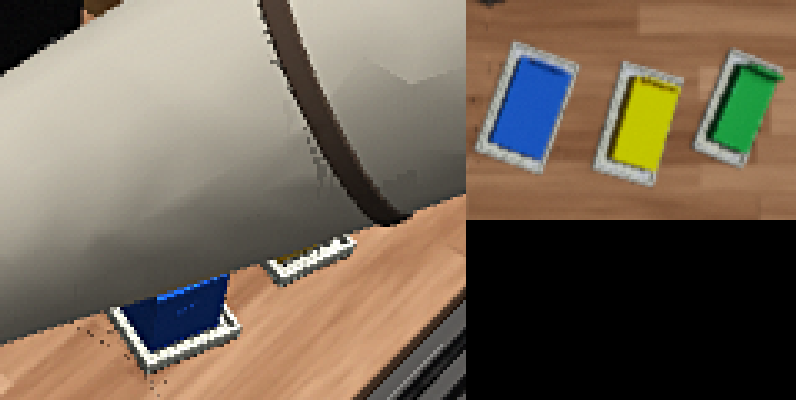

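All three tubs sit in their trays: in the top view, blue is at (318,233), yellow at (360,240) and green at (396,234) px. Their measured centres are within about 2 mm of the tray centres.

```bash
python3 -c "
from bench import arm
print(arm.job_done())"
```

```text
the job is handed in; nothing more can be done
None
```

The three tubs are apart and each lies tab up in its own tray, with the tin, salt, timer and sauce bottle never approached; I handed the job in at about 31 s on the robot's clock, and no verdict was returned.

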